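# Heft the cedar boxes and set the heavy one in the catch-all

## Robot

A 6-joint arm with a two-finger parallel gripper is mounted at the origin on the work surface. World frame = base frame: x ahead of the robot, y to its left, z up, the work surface at z = 0. Lengths are in mm, angles in rad, forces in N, time in s.
With the tool pointing down it reaches from about 350 to 975 mm from the base axis. Payload 7.1 kg.
Tool frame: the origin (TCP) lies at the centre of the arm's flange, where the gripper is bolted on; the fingertips stand 182 mm ahead of it and the grasp point (between the pads) lies 163 mm ahead of it; x points along the fingers, y is the direction in which the jaws open and shut, and the axes are right-handed (so a half turn about x gives the same grasp; the last joint's range is limited). The gripper opens to 88 mm and grips with 3 to 60 N. Pads are 20 mm wide; open, the fingers measure 115 mm over their backs; the gripper's body (75 mm by 178 mm) begins 61 mm behind the grasp point.
Start: joints at [-1.215, 0.423, 1.63, -0, 1.089, -0.019], TCP at [228.821, -581.591, 404.675] pointing down, gripper open.
Joint ranges: [-3, 3], [-0.9, 2.11], [0.09, 2.58], [-1.31, 4.45], [0.11, 2.69], [-2.54, 2.54]. Speed limits (rad/s): [2.39, 2.39, 3.01, 3.14, 3.14, 3.14].

## Interface

Orientations are given as a rotation vector (axis times angle).
In Python, from workcell import readout, viewer, workorder, models gives the robot as it stands. The module is installed in compiled form; this text tells all that it offers.
- The arm moves only by the tool apply_moves, never from a script. Its argument "commands" is a list that holds one entry, the list of rows, each a list of 4 numbers: the shift along the world's x, y, z in m, then the turn about the world's z in rad. A call has 1 to 8 rows; each row is the pose to reach, as a shift and turn from the pose commanded when the call began; what a row does not reach only later rows make up. A row lasts 1/8 s, in which the tool goes at most 62.5 mm and 10.7 degrees, less where a joint would pass 70% of its speed; a pose out of reach is approached as far as the arm can. A call with a gripper value outside its range is refused whole. "gripper" is the finger opening in m, from 0 to 0.0878, set as the call begins (left out, the last holds). The fingers move at their own pace and stop on an object; the grip force is fixed at half the most. Time passes only in rows, so rows that repeat a pose let the fingers close. It gives the time, the measured TCP pose, the force and the opening at its end, in the units of the state.
- readout.get_obs(): the state, without advancing time (a new reading comes with each control period).
- viewer.get_image(name): name is "side" or "top" or "wrist"; returns a dict with "color" (480x640x3 uint8, red, green, blue), "vertical_fov" (degrees; the focal length in pixels is half the picture's height over the tangent of half this angle, whatever the lens; pixels are square), "cx", "cy" (the principal point, pixels), "rvec" (rotation vector, rad) and "tvec" (3), from world to camera coordinates, as OpenCV has them. Camera axes: x right, y down, z forward; pixel columns grow to the right and rows downward; lengths in mm; the calibration is good to about 2 mm. A picture is of the moment at which its call begins. There is no depth.
- workorder.close_job(): hands the job in, once; it reports no verdict.
Trained networks look in the newest picture that a camera, given by its name, has taken for a name from the list of things; names that differ only in an ending like _2 or _b are one class to them, and where a whole thing is asked for, a point or a joint stands for the part that bears it (a point fixed in the world has none). Each returns a list of dicts, best first, with "conf" (0 to 1); they miss things now and then, are a little off and sometimes report something else, mostly with a low value. They report only what shows in the picture. A call takes as long as a camera call. They do not tell look-alikes from the thing itself.
- models.search_frame(camera, label): "position" ([x, y, z] in mm, in world coordinates, good to about 4 mm: the middle of the surface that is visible of it).
- models.place_of(camera, label): "position" ([x, y, z] in mm, in world coordinates, good to about 4 mm: a listed point, or the origin of a listed thing).
The state is a dict: "t": time; "qpos": joint angles; "qvel": joint speeds; "joint_torque": joint torques, N m; "ee_pos": TCP position; "orientation": TCP orientation; "ft_force": force on the tool from outside, world axes, zero at the start; "moment": the same for the moment, N m; "width": finger opening in mm.
Only numpy, scipy, OpenCV 4.12 (cv2) and the standard library are available. Lean on these libraries where they do the work, as an engineer would, in place of code of your own. Each camera call takes 0.05 s, during which the arm holds its last target.

## Task

One of the three look-alike cedar boxes holds a brass weight; the other two are nearly empty. Going from the left box to the middle to the right (left as seen from the robot), gently raise the pull end of each by about a centimetre with its far end resting on the console, hold it there a moment to feel the weight, and lower it again. Then set the heavy box down softly, flat and upright in the slate catch-all, leaving the two light boxes where they stand and without disturbing the remote, key or glasses.

Things in the scene. Friction and masses are not known exactly. Their poses are not given: they have to be found in the camera images.
- box_left_mid (a point): centre (25 mm above the underside) of the leftmost (largest y) of three look-alike closed cedar boxes, 120 (x) x 60 (y) x 50 (z) mm, lid fixed; x runs along its length away from its brass pull, z up. Box with contents weighs 0.24-0.34 kg if light, 0.70-0.95 kg if heavy (exactly one of the three is, any one); centre of mass within 5 mm of the centre in plan
- box_left_bar (a point): middle of the left box's pull: a round bar 8 mm thick along the box's y, 44 mm clear between its two end posts, 38 mm clear to the box's end face, 36 mm above the underside, at (-102, 0, 11) mm from the box's centre; axes as the box. Raised by it, the box rocks on the lower edge of its far (+x) end, 162 mm away, and the bar carries about 0.4 of the weight (pinch friction adds up to 1 N going up, takes it off going down)
- box_middle_mid (a point): centre (25 mm above the underside) of the middle of three look-alike closed cedar boxes, 120 (x) x 60 (y) x 50 (z) mm, lid fixed; x runs along its length away from its brass pull, z up. Box with contents weighs 0.24-0.34 kg if light, 0.70-0.95 kg if heavy (exactly one of the three is, any one); centre of mass within 5 mm of the centre in plan
- box_middle_bar (a point): middle of the middle box's pull: a round bar 8 mm thick along the box's y, 44 mm clear between its two end posts, 38 mm clear to the box's end face, 36 mm above the underside, at (-102, 0, 11) mm from the box's centre; axes as the box. Raised by it, the box rocks on the lower edge of its far (+x) end, 162 mm away, and the bar carries about 0.4 of the weight (pinch friction adds up to 1 N going up, takes it off going down)
- box_right_mid (a point): centre (25 mm above the underside) of the rightmost (smallest y) of three look-alike closed cedar boxes, 120 (x) x 60 (y) x 50 (z) mm, lid fixed; x runs along its length away from its brass pull, z up. Box with contents weighs 0.24-0.34 kg if light, 0.70-0.95 kg if heavy (exactly one of the three is, any one); centre of mass within 5 mm of the centre in plan
- box_right_bar (a point): middle of the right box's pull: a round bar 8 mm thick along the box's y, 44 mm clear between its two end posts, 38 mm clear to the box's end face, 36 mm above the underside, at (-102, 0, 11) mm from the box's centre; axes as the box. Raised by it, the box rocks on the lower edge of its far (+x) end, 162 mm away, and the bar carries about 0.4 of the weight (pinch friction adds up to 1 N going up, takes it off going down)
- catch_all_floor (a point): centre of the inner floor of the slate grey stoneware catch-all, a fixed tray 240 (x) x 160 (y) x 20 mm outside, 228 x 148 mm inside, floor 6 mm above the console; x along its length. A box with its pull measures 166 x 60 mm in plan (106 mm before to 60 mm past the box's centre): it lies flat only lengthwise, pull either way
- remote: bystander: white plastic garage remote, 62 x 36 x 14 mm, origin under its centre
- car_key: bystander: chrome car key, head 45 x 30 x 12 mm with a 45 mm blade to its +x, origin under the head's centre
- glasses: bystander: folded black reading glasses, 30 x 136 x 36 mm, origin under their centre
There are look-alikes about, which are no part of the job. What is shaped like the part that bears box_middle_mid but grey is not meant. Leave any green look-alike of the part that bears box_left_mid alone.

How it is judged (in metres and radians):
On the way, in this order (a step that is already met when the one before it is completed fails the run):
1. the left box is raised a little by one end (tilted 0.03 to 0.2 rad) while its other end rests on the console (angle between box_left_mid's own z axis and vertical between 0.03 and 0.2 rad and contact force between box_left and table above 0.3 N), for 0.3 s.
2. the middle box is raised a little by one end (tilted 0.03 to 0.2 rad) while its other end rests on the console (angle between box_middle_mid's own z axis and vertical between 0.03 and 0.2 rad and contact force between box_middle and table above 0.3 N), for 0.3 s.
3. the right box is raised a little by one end (tilted 0.03 to 0.2 rad) while its other end rests on the console (angle between box_right_mid's own z axis and vertical between 0.03 and 0.2 rad and contact force between box_right and table above 0.3 N), for 0.3 s.
At the end, for the whole second after the job is handed in: The heavy box (judged by its weight on the tray, over 5 N) stands flat (within 0.05 rad) on the floor of the catch-all, its centre within 70 mm along and 50 mm across of the tray's centre, released and at rest; the two light boxes stand level within 30 mm of where they started (((x of box_left_mid in the frame of catch_all_floor between -0.07 and 0.07 m and y of box_left_mid in the frame of catch_all_floor between -0.05 and 0.05 m and z of box_left_mid in the frame of catch_all_floor between 0.02 and 0.03 m and angle between box_left_mid's own z axis and vertical below 0.05 rad and linear speed of each of box_left, box_middle, box_right below 0.02 m/s and contact force between box_left and catch_all above 5 N and distance of each of box_middle_mid, box_right_mid from where it was at the start of the episode below 0.03 m and angle between each of box_middle_mid, box_right_mid's own z axis and vertical below 0.02 rad) or (x of box_middle_mid in the frame of catch_all_floor between -0.07 and 0.07 m and y of box_middle_mid in the frame of catch_all_floor between -0.05 and 0.05 m and z of box_middle_mid in the frame of catch_all_floor between 0.02 and 0.03 m and angle between box_middle_mid's own z axis and vertical below 0.05 rad and linear speed of each of box_middle, box_left, box_right below 0.02 m/s and contact force between box_middle and catch_all above 5 N and distance of each of box_left_mid, box_right_mid from where it was at the start of the episode below 0.03 m and angle between each of box_left_mid, box_right_mid's own z axis and vertical below 0.02 rad) or (x of box_right_mid in the frame of catch_all_floor between -0.07 and 0.07 m and y of box_right_mid in the frame of catch_all_floor between -0.05 and 0.05 m and z of box_right_mid in the frame of catch_all_floor between 0.02 and 0.03 m and angle between box_right_mid's own z axis and vertical below 0.05 rad and linear speed of each of box_right, box_left, box_middle below 0.02 m/s and contact force between box_right and catch_all above 5 N and distance of each of box_left_mid, box_middle_mid from where it was at the start of the episode below 0.03 m and angle between each of box_left_mid, box_middle_mid's own z axis and vertical below 0.02 rad))); the robot touches nothing.
It fails at once if a box is let fall: it drops freely, touching nothing, at over 0.35 m/s (from more than about 6 mm) ((contact force between box_left and the fingers below 0.05 N and contact force between box_left and table below 0.05 N and contact force between box_left and catch_all below 0.05 N and linear speed of box_left above 0.35 m/s) or (contact force between box_middle and the fingers below 0.05 N and contact force between box_middle and table below 0.05 N and contact force between box_middle and catch_all below 0.05 N and linear speed of box_middle above 0.35 m/s) or (contact force between box_right and the fingers below 0.05 N and contact force between box_right and table below 0.05 N and contact force between box_right and catch_all below 0.05 N and linear speed of box_right above 0.35 m/s)).
It fails at once if a box is pressed or dropped on the console (more than 80 N between them) (contact force between any of box_left, box_middle, box_right and table above 80 N).
It fails at once if a box is dropped or pressed into the catch-all, or the catch-all struck (more than 80 N) (contact force between catch_all and anything else above 80 N).
It fails at once if a box is tipped by more than 0.35 rad (angle between any of box_left_mid, box_middle_mid, box_right_mid's own z axis and vertical above 0.35 rad).
It fails at once if the remote, the key or the glasses are moved by more than 20 mm (distance of any of remote, car_key, glasses from where it was at the start of the episode above 0.02 m).
It also fails if it takes over 72 s, if anything falls off the work surface, if the arm or the gripper's body presses on something with over 40 N, if the wrist force passes 120 N, or if a joint passes its speed limit or range.

## Working session

There is one attempt and no reset: what is moved stays moved. The work goes in short steps, Python scripts to look and compute and a tool call to move; the robot and the scene stay as the last step left them, time stands still between calls to the robot, and variables do not carry over. Pictures are saved under pics/ and viewed, and the job is handed in when it is done.

Besides the shell and the picture viewer there is one more tool, called as name([rows], argument=value, ...), one row to a line, values as JSON. apply_moves: Moves the arm, as the interface text tells. Its arguments: {"type":"object","properties":{"commands":{"type":"array","items":{"type":"array","items":{"type":"array","items":{"type":"number"}}}},"gripper":{"type":"number"}},"required":["commands"]}

```bash
mkdir -p pics; cat > h.py <<'E'
import numpy as np, cv2
from workcell import readout, viewer, workorder, models
def cam(n):
    d=viewer.get_image(n); return d
def K(d):
    f=240/np.tan(np.radians(d["vertical_fov"])/2); return np.array([[f,0,d["cx"]],[0,f,d["cy"]],[0,0,1]])
def proj(d,p):
    return cv2.projectPoints(np.array(p,float).reshape(-1,1,3),np.array(d["rvec"],float),np.array(d["tvec"],float),K(d),None)[0].reshape(-1,2)
def ray(d,uv):
    R=cv2.Rodrigues(np.array(d["rvec"],float))[0];t=np.array(d["tvec"],float).ravel()
    c=-R.T@t; v=R.T@np.linalg.inv(K(d))@np.array([uv[0],uv[1],1.]); return c,v/np.linalg.norm(v)
def onz(d,uv,z):
    c,v=ray(d,uv); return c+v*(z-c[2])/v[2]
def tri(d1,a,d2,b):
    c1,v1=ray(d1,a);c2,v2=ray(d2,b)
    s=np.linalg.lstsq(np.c_[v1,-v2],c2-c1,rcond=None)[0]
    return (c1+s[0]*v1+c2+s[1]*v2)/2, np.linalg.norm(c1+s[0]*v1-c2-s[1]*v2)
def save(d,n): cv2.imwrite("pics/"+n,cv2.cvtColor(d["color"],cv2.COLOR_RGB2BGR))
E
python3 - <<'E'
from h import *
o=readout.get_obs(); print({k:np.round(v,3).tolist() for k,v in o.items()})
for n in ["side","top","wrist"]:
    d=cam(n); save(d,n+"0.png"); print(n,d["vertical_fov"],np.round(ray(d,(320,240)),2).tolist())
for l in ["box_left_mid","box_left_bar","catch_all_floor","remote","car_key","glasses"]:
    for n in ["side","top"]:
        print(l,n,[(np.round(r["position"]).tolist(),round(r["conf"],2)) for r in models.place_of(n,l)])
E
```

```text
{'t': 0.0, 'qpos': [-1.215, 0.424, 1.631, -0.0, 1.089, -0.019], 'qvel': [-0.002, 0.0, -0.0, 0.001, -0.001, -0.0], 'joint_torque': [-0.002, -54.463, -27.366, 0.064, 0.023, -0.0], 'ee_pos': [228.719, -581.332, 403.877], 'orientation': [2.017, 0.384, -2.018], 'ft_force': [-0.011, 0.588, -0.242], 'moment': [0.015, 0.043, 0.001], 'width': 87.542}
side 52.26158394062822 [[192.15, 764.47, 982.46], [0.33, -0.56, -0.76]]
top 44.308158317310955 [[445.37, 57.58, 1205.55], [0.08, 0.02, -1.0]]
wrist 66.81473722214308 [[295.97, -553.6, 382.91], [-0.26, -0.09, -0.96]]
box_left_mid side [([578.0, 316.0, 23.0], 0.8), ([670.0, 493.0, 24.0], 0.74)]
box_left_mid top [([577.0, 319.0, 25.0], 0.93), ([669.0, 487.0, 27.0], 0.9)]
box_left_bar side [([476.0, 317.0, 37.0], 0.84), ([659.0, 389.0, 37.0], 0.83)]
box_left_bar top [([659.0, 389.0, 36.0], 0.69), ([477.0, 317.0, 38.0], 0.66)]
catch_all_floor side [([529.0, -312.0, 4.0], 0.73)]
catch_all_floor top [([528.0, -315.0, 7.0], 0.88)]
remote side [([755.0, 60.0, -1.0], 0.56), ([464.0, 124.0, 33.0], 0.27)]
remote top [([747.0, 60.0, 2.0], 0.71)]
car_key side [([743.0, -115.0, 2.0], 0.67), ([564.0, 110.0, 27.0], 0.28)]
car_key top [([744.0, -116.0, 6.0], 0.85)]
glasses side [([760.0, 226.0, 1.0], 0.74)]
glasses top [([476.0, 314.0, 40.0], 0.74), ([761.0, 228.0, 0.0], 0.63)]
```

```bash
python3 - <<'E'
from h import *
for l in ["box_middle_mid","box_middle_bar","box_right_mid","box_right_bar"]:
    for n in ["side","top"]:
        print(l,n,[(np.round(r["position"]).tolist(),round(r["conf"],2)) for r in models.place_of(n,l)])
E
```

```text
box_middle_mid side [([561.0, 111.0, 28.0], 0.9), ([364.0, 22.0, 20.0], 0.88)]
box_middle_mid top [([563.0, 111.0, 21.0], 0.72), ([361.0, 19.0, 25.0], 0.55)]
box_middle_bar side [([261.0, 7.0, 32.0], 0.84), ([464.0, 126.0, 33.0], 0.78)]
box_middle_bar top [([465.0, 122.0, 35.0], 0.98), ([258.0, 8.0, 38.0], 0.88), ([749.0, 60.0, 2.0], 0.36), ([611.0, -37.0, 25.0], 0.31)]
box_right_mid side [([605.0, -31.0, 25.0], 0.58)]
box_right_mid top [([608.0, -35.0, 22.0], 0.86)]
box_right_bar side [([504.0, -35.0, 34.0], 0.76)]
box_right_bar top [([506.0, -34.0, 36.0], 0.88)]
```

View pics/top0.png

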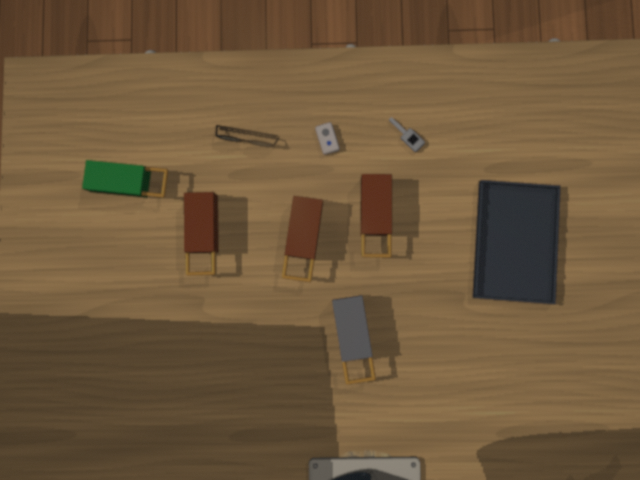

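View pics/side0.png

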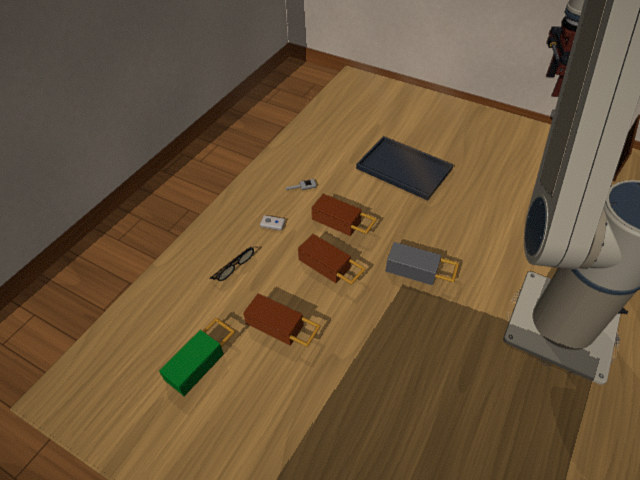

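```bash
python3 - <<'E'
from h import *
o=readout.get_obs(); R=cv2.Rodrigues(np.array(o["orientation"]))[0]; print(np.round(R,3).tolist())
t=cam("top"); s=cam("side")
im=t["color"].astype(int)
m=((im[...,0]>1.9*im[...,1])&(im[...,0]>50)&(im[...,1]<60)).astype(np.uint8)
n,l,st,c=cv2.connectedComponentsWithStats(m)
for i in range(1,n):
    if st[i,4]>300 and c[i][1]>80:
        print("red",st[i].tolist(),c[i].round(1).tolist())
        pts=np.argwhere(l==i)[:,::-1]
        w=np.array([onz(t,p,50)[:2] for p in pts],np.float32)
        print("  rect z50",cv2.minAreaRect(w), w.mean(0))
# tray outline
g=(im.sum(2)<130)&(np.abs(im[...,0]-im[...,2])<40)&(im[...,2]>=im[...,0])
n,l,st,c=cv2.connectedComponentsWithStats(g.astype(np.uint8))
for i in range(1,n):
    if st[i,4]>800: 
        pts=np.argwhere(l==i)[:,::-1]
        w=np.array([onz(t,p,20)[:2] for p in pts],np.float32); print("dark",st[i].tolist(),cv2.minAreaRect(w))
# own triangulation of networks is done by pair; reproject measured points
P=dict(Lb=(476.5,317,36),Lm=(577.5,317.5,25),Mb=(464.5,124,36),Mm=(562,111,25),Rb=(505,-34.5,36),Rm=(606.5,-33,25),T=(528,-314,6))
out=[]
for d,nm in((t,"top"),(s,"side")):
    a=cv2.cvtColor(d["color"],cv2.COLOR_RGB2BGR); a=cv2.resize(a,None,fx=3,fy=3,interpolation=cv2.INTER_CUBIC)
    uv=proj(d,list(P.values()))
    for q in uv: cv2.drawMarker(a,tuple(int(v) for v in (q*3+1)),(255,255,0),0,14,1)
    print(nm,dict(zip(P,uv.round(1).tolist())))
    cr=a[480:900,500:1300] if nm=="top" else a[550:1100,650:1400]
    cv2.imwrite(f"pics/{nm}_crop.png",cr)
E
```

```text
[[-0.0, 0.366, -0.931], [0.0, -0.931, -0.366], [-1.0, -0.0, 0.0]]
dark [474, 182, 85, 120, 1362] ((528.801025390625, -314.54296875), (155.82945251464844, 230.39686584472656), 84.41383361816406)
top {'Lb': [200.2, 272.7], 'Lm': [201.2, 222.8], 'Mb': [297.1, 276.9], 'Mm': [303.1, 228.4], 'Rb': [376.7, 255.0], 'Rm': [374.2, 204.9], 'T': [513.8, 241.7]}
side {'Lb': [312.7, 335.5], 'Lm': [274.0, 319.0], 'Mb': [357.4, 275.0], 'Mm': [324.4, 258.6], 'Rb': [370.8, 225.7], 'Rm': [336.0, 215.3], 'T': [403.9, 168.4]}
```

View pics/top_crop.png

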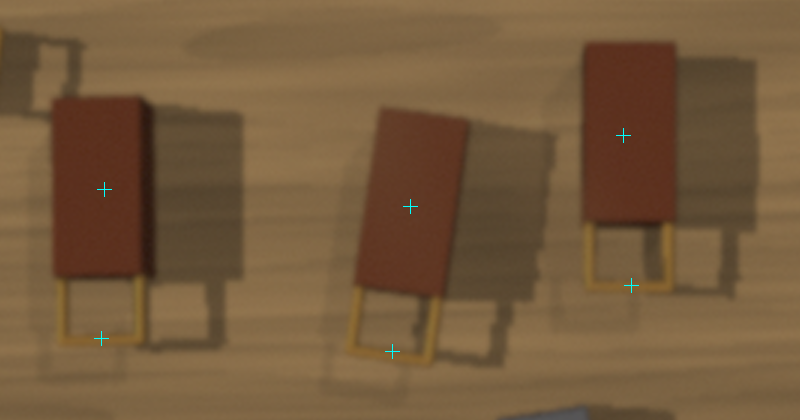

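View pics/side_crop.png

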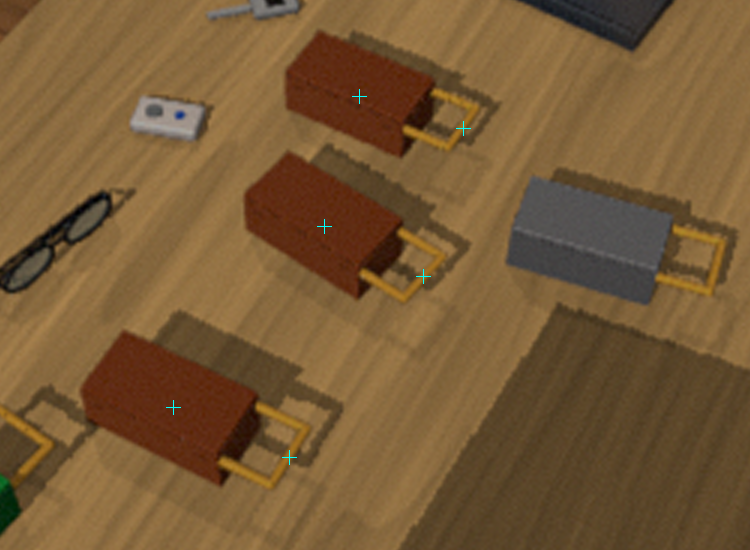

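```bash
python3 - <<'E'
from h import *
t=cam("top"); s=cam("side")
for d,z in((t,50),):
    hsv=cv2.cvtColor(d["color"],cv2.COLOR_RGB2HSV); print(hsv[222,200],hsv[228,304],hsv[205,376],hsv[350,200],d["color"][222,200])
    h=hsv[...,0].astype(int)
    m=(((h<9)|(h>172))&(hsv[...,1]>140)&(hsv[...,2]>55)).astype(np.uint8)
    n,l,st,c=cv2.connectedComponentsWithStats(m)
    for i in range(1,n):
        if st[i,4]>300:
            pts=np.argwhere(l==i)[:,::-1]
            w=np.array([onz(d,p,z)[:2] for p in pts],np.float32)
            print(st[i].tolist(),cv2.minAreaRect(w), w.mean(0))
E
```

```text
[ 10 177  91] [ 11 158  95] [  9 173  93] [ 17 119  86] [91 48 28]
```

The crops show the three cedar boxes (top view): left (200,222), middle (304,228) and right (376,205). The green box (115,178) and the grey one (352,328) are look-alikes and not meant. My measured bar points land on the bars in both views. Next I refine the outlines.

```bash
python3 - <<'E'
from h import *
d=cam("top")
hsv=cv2.cvtColor(d["color"],cv2.COLOR_RGB2HSV)
h=hsv[...,0].astype(int)
m=(((h<13)|(h>172))&(hsv[...,1]>140)&(hsv[...,2]>75)).astype(np.uint8)
m=cv2.morphologyEx(m,cv2.MORPH_OPEN,np.ones((3,3)))
n,l,st,c=cv2.connectedComponentsWithStats(m)
for i in range(1,n):
    if st[i,4]>300 and c[i][1]>80:
        pts=np.argwhere(l==i)[:,::-1]
        w=np.array([onz(d,p,50)[:2] for p in pts],np.float32)
        e=np.linalg.eigh(np.cov(w.T))[1][:,1]
        print(st[i].tolist(),cv2.minAreaRect(w), w.mean(0), "yaw",np.arctan(e[1]/e[0]))
o=readout.get_obs(); print(o["ee_pos"])
E
```

```text
[361, 174, 31, 60, 1834] ((606.064208984375, -34.8788948059082), (59.29192352294922, 117.54401397705078), 88.56019592285156) [605.9056   -34.784386] yaw -0.032460495668839975
[184, 192, 29, 60, 1701] ((577.9950561523438, 318.4671630859375), (56.10374069213867, 118.00952911376953), 89.90557098388672) [577.61444 318.3163 ] yaw -0.002895693261353186
[285, 197, 38, 61, 1758] ((561.9925537109375, 108.95719146728516), (58.784095764160156, 118.82077026367188), 80.44738006591797) [561.68805 108.91914] yaw -0.1771662045480373
[ 228.81809669 -581.58744845  404.67414635]
```

apply_moves([
  [[0.05, 0.09, -0.02, 0.13], [0.08, 0.14, -0.03, 0.27], [0.11, 0.19, -0.04, 0.4], [0.14, 0.24, -0.055, 0.53], [0.17, 0.29, -0.065, 0.66], [0.19, 0.34, -0.075, 0.8], [0.21, 0.38, -0.085, 0.9], [0.2212, 0.4316, -0.0847, 1.0]],
], gripper=0.04)

```text
t: 2.4
ee_pos: [450.9, -148.2, 319.5]
orientation: [1.35, 1.112, -1.35]
ft_force: [1.1, -0.3, 0.6]
width: 39.9
```

apply_moves([
  [[0.005, 0.06, -0.01, 0.03], [0.01, 0.12, -0.02, 0.06], [0.015, 0.18, -0.03, 0.1], [0.02, 0.24, -0.04, 0.13], [0.025, 0.3, -0.05, 0.16], [0.026, 0.36, -0.06, 0.196], [0.026, 0.42, -0.06, 0.196], [0.026, 0.4678, -0.06, 0.196]],
])

```text
t: 3.4
ee_pos: [475.8, 320.4, 259.9]
orientation: [1.209, 1.21, -1.208]
ft_force: [0.5, -0.6, -0.1]
width: 39.5
```

```bash
python3 - <<'E'
from h import *
w=cam("wrist"); save(w,"w1.png"); o=readout.get_obs(); print(o["ee_pos"],o["ft_force"])
print(proj(w,[[476,318,36],[476,340,36],[476,296,36],[578,318,25],[518,318,50]]).round().tolist())
for l in ["box_left_bar","box_left_mid"]: print(models.place_of("wrist",l))
E
```

```text
[476.3202959  324.6097286  260.56042256] [1.02609557 3.46761679 0.78212967]
[[326.0, 272.0], [326.0, 236.0], [326.0, 306.0], [490.0, 266.0], [401.0, 281.0]]
[{'position': [476.3, 317.8, 36.3], 'conf': 0.67}]
[{'position': [579.5, 320.3, 25.3], 'conf': 0.68}]
```

View pics/w1.png

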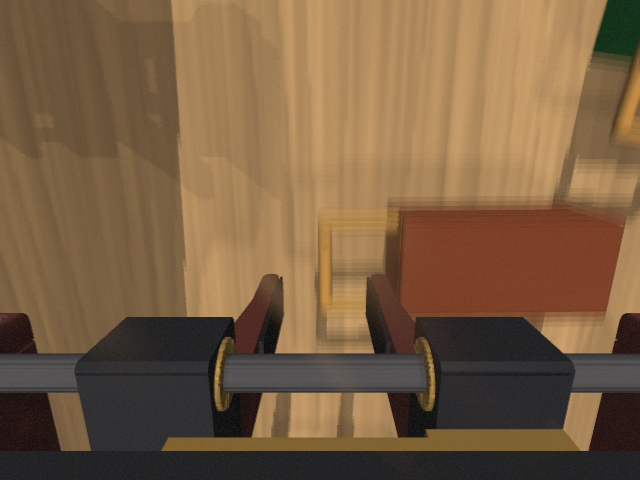

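The picture shows the left box's bar at about (326, 210–305), lying between the finger pads (280 and 375). The arm was still settling. I go down over it now.

apply_moves([
  [[0, 0, 0, 0], [0, 0, -0.01, 0], [0, 0, -0.022, 0], [0, 0, -0.034, 0], [0, 0, -0.046, 0], [0, 0, -0.056, 0], [0, 0, -0.061, 0], [0, 0, -0.061, 0]],
])

```text
t: 4.55
ee_pos: [475.9, 317.8, 198.6]
orientation: [1.209, 1.209, -1.21]
ft_force: [0.6, -0.5, 0.2]
width: 40.2
```

apply_moves([
  [[0, 0, 0, 0], [0, 0, 0, 0], [0, 0, 0, 0], [0, 0, 0, 0]],
])

```text
t: 5.05
ee_pos: [476.0, 317.8, 199.2]
orientation: [1.209, 1.209, -1.209]
ft_force: [-0.3, 0.1, -0.5]
width: 40.1
```

Close, then hold to read the force before lifting.

apply_moves([
  [[0, 0, 0, 0], [0, 0, 0, 0], [0, 0, 0, 0], [0, 0, 0, 0], [0, 0, 0, 0], [0, 0, 0, 0]],
], gripper=0.0)

```text
t: 5.8
ee_pos: [476.1, 317.8, 199.0]
orientation: [1.209, 1.209, -1.209]
ft_force: [-0.0, 0.5, -0.3]
width: 7.3
```

apply_moves([
  [[0, 0, 0.002, 0], [0, 0, 0.004, 0], [0, 0, 0.006, 0], [0, 0, 0.008, 0], [0, 0, 0.01, 0], [0, 0, 0.011, 0], [0, 0, 0.011, 0], [0, 0, 0.011, 0]],
])

```text
t: 6.8
ee_pos: [475.9, 317.8, 209.9]
orientation: [1.209, 1.209, -1.209]
ft_force: [0.1, 0.4, -2.5]
width: 7.0
```

apply_moves([
  [[0, 0, 0, 0], [0, 0, 0, 0], [0, 0, 0, 0], [0, 0, 0, 0]],
])

```text
t: 7.3
ee_pos: [476.0, 317.8, 209.9]
orientation: [1.209, 1.209, -1.209]
ft_force: [-0.0, 0.3, -2.7]
width: 7.4
```

```bash
python3 - <<'E'
from h import *
f=[]
for i in range(6):
    s=cam("side"); o=readout.get_obs(); f.append(o["ft_force"]); 
print(np.round(f,2).tolist(),np.mean(f,0),o["ee_pos"],o["width"],o["moment"])
save(s,"s2.png"); a=cv2.imread("pics/s2.png")[230:420,200:400]; cv2.imwrite("pics/s2c.png",cv2.resize(a,None,fx=3,fy=3))
E
```

```text
[[0.06, -0.69, -1.83], [-0.28, -0.38, -2.76], [-0.65, -0.32, -1.52], [0.36, 0.47, -1.04], [-0.15, 0.34, -1.61], [-0.26, 0.06, -2.03]] [-0.15138177 -0.08622573 -1.79643983] [476.00373443 317.80055326 209.94108809] 7.120266771131392 [-0.0601122   0.19426574  0.00566446]
```

View pics/s2c.png

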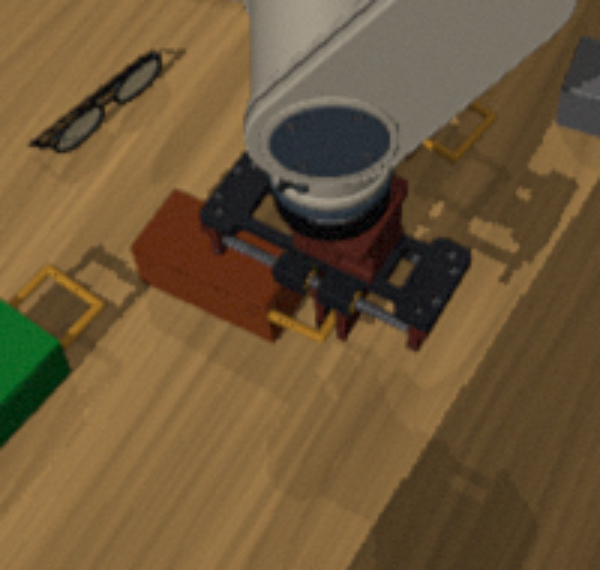

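The side crop shows the left box gripped by its bar and tilted slightly. Force is about 1.8–2.0 N going up, with noise. I lower it by 4 mm and read again.

apply_moves([
  [[0, 0, -0.002, 0], [0, 0, -0.004, 0], [0, 0, -0.004, 0], [0, 0, -0.004, 0]],
])

```text
t: 8.1
ee_pos: [476.1, 317.8, 206.0]
orientation: [1.209, 1.209, -1.209]
ft_force: [-0.4, 0.6, -2.3]
width: 6.9
```

```bash
cat > f.py <<'E'
from h import *
f=[]
for i in range(10):
    cam("side"); o=readout.get_obs(); f.append(o["ft_force"])
print(np.round(np.mean(f,0),2),np.std(f,0)[2]/3,o["ee_pos"],o["width"],o["t"])
E
python3 f.py
```

```text
[-0.21 -0.14 -1.61] 0.144388344132415 [476.06795732 317.82253373 206.03513695] 7.450866909628179 8.6
```

apply_moves([
  [[0, 0, -0.002, 0], [0, 0, -0.004, 0], [0, 0, -0.006, 0], [0, 0, -0.007, 0], [0, 0, -0.007, 0], [0, 0, -0.007, 0]],
])

```text
t: 9.35
ee_pos: [476.0, 317.8, 199.0]
orientation: [1.209, 1.209, -1.209]
ft_force: [-0.3, -0.2, -0.3]
width: 7.2
```

apply_moves([
  [[0, 0, 0, 0], [0, 0, 0, 0], [0, 0, 0, 0], [0, 0, 0, 0], [0, 0, 0, 0]],
], gripper=0.04)

```text
t: 9.98
ee_pos: [476.0, 317.8, 199.0]
orientation: [1.209, 1.209, -1.209]
ft_force: [0.3, 1.0, -1.1]
width: 40.0
```

apply_moves([
  [[0, 0, 0.03, 0], [0, 0, 0.061, 0], [0, -0.05, 0.061, -0.05], [-0.006, -0.1, 0.061, -0.1], [-0.013, -0.15, 0.061, -0.165], [-0.013, -0.18, 0.061, -0.165], [-0.013, -0.1928, 0.061, -0.165], [-0.013, -0.1928, 0.061, -0.165]],
])

```text
t: 10.98
ee_pos: [463.3, 124.8, 260.1]
orientation: [1.331, 1.126, -1.33]
ft_force: [-0.5, 0.1, -0.4]
width: 39.8
```

apply_moves([
  [[0, 0, 0, 0], [0, 0, 0, 0], [0, 0, 0, 0], [0, 0, 0, 0]],
])

```text
t: 11.48
ee_pos: [463.0, 125.4, 259.9]
orientation: [1.329, 1.127, -1.329]
ft_force: [0.8, 0.7, 0.4]
width: 40.3
```

```bash
python3 - <<'E'
from h import *
w=cam("wrist"); save(w,"w2.png"); o=readout.get_obs(); print(o["ee_pos"],o["ft_force"])
c,s=np.cos(-.165),np.sin(-.165)
print(proj(w,[[463,125,36],[463-22*s,125+22*c,36],[463+22*s,125-22*c,36]]).round().tolist())
for l in ["box_middle_bar","box_middle_mid"]: print(models.place_of("wrist",l))
for l in ["box_left_bar","box_left_mid"]: print(models.place_of("top",l))
E
```

```text
[463.00326409 125.23853168 259.95176672] [-0.09061911 -0.25620081  1.00006593]
[[326.0, 269.0], [326.0, 233.0], [326.0, 303.0]]
[{'position': [460.2, 122.9, 37.5], 'conf': 0.62}]
[{'position': [561.9, 106.2, 27.8], 'conf': 0.72}, {'position': [463.9, 120.2, 35.1], 'conf': 0.71}]
[{'position': [479.3, 316.4, 39.2], 'conf': 0.96}, {'position': [657.4, 385.9, 36.6], 'conf': 0.64}, {'position': [570.2, 319.8, 25.4], 'conf': 0.18}]
[{'position': [576.3, 318.6, 24.1], 'conf': 0.97}, {'position': [670.4, 487.5, 27.5], 'conf': 0.7}]
```

View pics/w2.png

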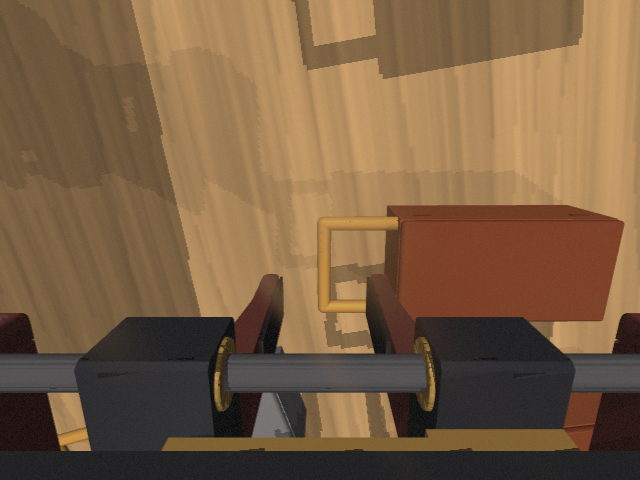

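The middle bar, at about (324, 222–306), is square to the jaws and lies between the fingers. Down.

apply_moves([
  [[0, 0, -0.012, 0], [0, 0, -0.024, 0], [0, 0, -0.036, 0], [0, 0, -0.048, 0], [0, 0, -0.058, 0], [0, 0, -0.061, 0], [0, 0, -0.061, 0], [0, 0, -0.061, 0]],
])

```text
t: 12.72
ee_pos: [463.2, 125.0, 199.3]
orientation: [1.33, 1.126, -1.329]
ft_force: [0.0, -0.1, 0.1]
width: 39.7
```

apply_moves([
  [[0, 0, 0, 0], [0, 0, 0, 0], [0, 0, 0, 0], [0, 0, 0, 0], [0, 0, 0, 0], [0, 0, 0, 0]],
], gripper=0.0)

```text
t: 13.48
ee_pos: [462.9, 125.0, 199.0]
orientation: [1.329, 1.127, -1.33]
ft_force: [-0.8, -0.3, 2.5]
width: 7.2
```

apply_moves([
  [[0, 0, 0.002, 0], [0, 0, 0.004, 0], [0, 0, 0.006, 0], [0, 0, 0.008, 0], [0, 0, 0.01, 0], [0, 0, 0.011, 0], [0, 0, 0.011, 0], [0, 0, 0.011, 0]],
])

```text
t: 14.48
ee_pos: [462.9, 125.0, 209.9]
orientation: [1.33, 1.127, -1.33]
ft_force: [0.5, 0.0, -3.8]
width: 7.1
```

```bash
python3 f.py
```

```text
[ 0.46  0.2  -3.6 ] 0.13166854589764745 [462.90717533 124.98411537 209.92271895] 6.8636252946588465 14.975
```

apply_moves([
  [[0, 0, -0.002, 0], [0, 0, -0.004, 0], [0, 0, -0.004, 0], [0, 0, -0.004, 0]],
])

```text
t: 15.48
ee_pos: [462.8, 125.0, 205.9]
orientation: [1.329, 1.127, -1.33]
ft_force: [-1.7, 0.9, -2.6]
width: 7.2
```

```bash
python3 f.py
```

```text
[-2.81  0.66 -2.31] 0.13346341716847193 [463.00291247 124.99510821 205.99529251] 7.058182230881314 15.975
```

apply_moves([
  [[0, 0, -0.002, 0], [0, 0, -0.004, 0], [0, 0, -0.006, 0], [0, 0, -0.007, 0], [0, 0, -0.007, 0], [0, 0, -0.007, 0]],
])

```text
t: 16.73
ee_pos: [462.9, 125.0, 199.1]
orientation: [1.33, 1.127, -1.33]
ft_force: [-5.2, -0.3, 3.6]
width: 7.2
```

apply_moves([
  [[0, 0, 0, 0], [0, 0, 0, 0], [0, 0, 0, 0], [0, 0, 0, 0], [0, 0, 0, 0]],
], gripper=0.04)

```text
t: 17.35
ee_pos: [463.1, 125.0, 199.0]
orientation: [1.33, 1.126, -1.33]
ft_force: [0.2, 0.0, -0.5]
width: 39.6
```

The middle box reads 3.6 N up and 2.3 N down, so it is probably the heavy one. Now the right box.

apply_moves([
  [[0, 0, 0.03, 0], [0, 0, 0.061, 0], [0.01, -0.05, 0.061, 0.05], [0.03, -0.1, 0.061, 0.1], [0.0415, -0.14, 0.061, 0.145], [0.0415, -0.1585, 0.061, 0.145], [0.0415, -0.1585, 0.061, 0.145], [0.0415, -0.1585, 0.061, 0.145]],
])

```text
t: 18.35
ee_pos: [504.0, -32.6, 259.8]
orientation: [1.224, 1.201, -1.224]
ft_force: [0.1, 0.6, -0.8]
width: 39.9
```

apply_moves([
  [[0, 0, 0, 0], [0, 0, 0, 0], [0, 0, 0, 0]],
])

```text
t: 18.73
ee_pos: [504.5, -33.0, 260.0]
orientation: [1.223, 1.2, -1.223]
ft_force: [-0.0, 0.0, 0.6]
width: 39.9
```

```bash
python3 - <<'E'
from h import *
w=cam("wrist"); save(w,"w3.png"); o=readout.get_obs(); print(o["ee_pos"],o["ft_force"])
for l in ["box_right_bar","box_right_mid"]: print(models.place_of("wrist",l))
for l in ["box_middle_bar","box_middle_mid"]: print(models.place_of("top",l))
E
```

```text
[504.53614282 -33.14864615 260.0052277 ] [-0.09565471  0.20676901  0.38707413]
[{'position': [505.7, -28.9, 35.1], 'conf': 0.84}]
[{'position': [608.2, -36.0, 28.6], 'conf': 0.81}]
[{'position': [465.4, 126.5, 37.0], 'conf': 0.87}, {'position': [262.3, 6.2, 38.9], 'conf': 0.68}, {'position': [563.6, 107.9, 20.6], 'conf': 0.17}]
[{'position': [358.3, 15.5, 24.9], 'conf': 0.88}, {'position': [563.5, 113.1, 25.2], 'conf': 0.68}]
```

View pics/w3.png

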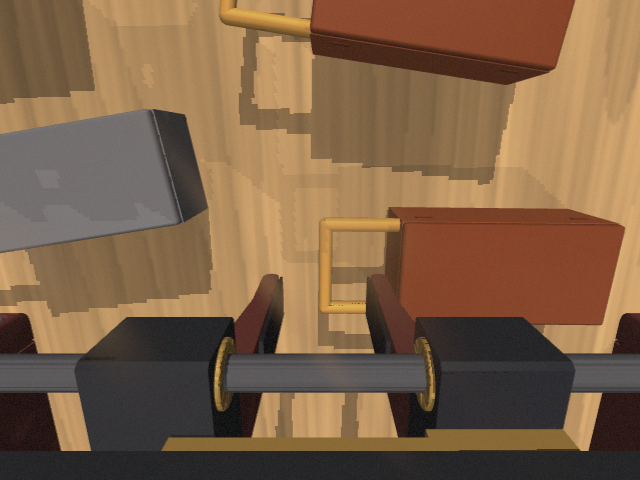

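The right bar, at about (325, 222–308), is between the fingers and square to them.

apply_moves([
  [[0, 0, -0.012, 0], [0, 0, -0.024, 0], [0, 0, -0.036, 0], [0, 0, -0.048, 0], [0, 0, -0.058, 0], [0, 0, -0.061, 0], [0, 0, -0.061, 0], [0, 0, -0.061, 0]],
])

```text
t: 19.98
ee_pos: [504.7, -33.5, 199.3]
orientation: [1.224, 1.199, -1.223]
ft_force: [-0.4, -0.0, 0.4]
width: 40.0
```

apply_moves([
  [[0, 0, 0, 0], [0, 0, 0, 0], [0, 0, 0, 0], [0, 0, 0, 0], [0, 0, 0, 0], [0, 0, 0, 0]],
], gripper=0.0)

```text
t: 20.72
ee_pos: [504.6, -33.5, 199.1]
orientation: [1.224, 1.199, -1.224]
ft_force: [-0.6, -0.1, 2.3]
width: 7.0
```

apply_moves([
  [[0, 0, 0.002, 0], [0, 0, 0.004, 0], [0, 0, 0.006, 0], [0, 0, 0.008, 0], [0, 0, 0.01, 0], [0, 0, 0.011, 0], [0, 0, 0.011, 0], [0, 0, 0.011, 0]],
])

```text
t: 21.72
ee_pos: [504.4, -33.5, 209.9]
orientation: [1.224, 1.2, -1.224]
ft_force: [-0.0, -0.3, -1.4]
width: 6.9
```

```bash
python3 f.py
```

```text
[-0.25 -0.32 -1.82] 0.11431585106699553 [504.43277416 -33.4943393  209.92538148] 6.9621454033063905 22.225
```

apply_moves([
  [[0, 0, -0.002, 0], [0, 0, -0.004, 0], [0, 0, -0.004, 0], [0, 0, -0.004, 0]],
])

```text
t: 22.72
ee_pos: [504.5, -33.5, 205.9]
orientation: [1.224, 1.2, -1.224]
ft_force: [-1.3, 0.3, -1.9]
width: 7.2
```

```bash
python3 f.py
```

```text
[-0.5  -0.04 -1.94] 0.17127524754722137 [504.53551206 -33.47820606 206.00928216] 7.2611202190093325 23.225
```

apply_moves([
  [[0, 0, -0.002, 0], [0, 0, -0.004, 0], [0, 0, -0.006, 0], [0, 0, -0.007, 0], [0, 0, -0.007, 0], [0, 0, -0.007, 0]],
])

```text
t: 23.98
ee_pos: [504.4, -33.5, 199.0]
orientation: [1.224, 1.2, -1.224]
ft_force: [-1.9, 0.2, 2.3]
width: 7.6
```

apply_moves([
  [[0, 0, 0, 0], [0, 0, 0, 0], [0, 0, 0, 0], [0, 0, 0, 0], [0, 0, 0, 0]],
], gripper=0.04)

```text
t: 24.6
ee_pos: [504.6, -33.5, 199.0]
orientation: [1.224, 1.2, -1.224]
ft_force: [-0.3, 0.0, 0.4]
width: 39.9
```

Readings, up / down: left 1.9 / 1.6 N, middle 3.6 / 2.3 N, right 1.8 / 1.9 N. The middle box is heavy. I lift clear, then open the gripper and turn over it.

apply_moves([
  [[0, 0, 0.03, 0], [0, 0, 0.06, 0], [0, 0, 0.081, 0]],
])

```text
t: 24.98
ee_pos: [504.7, -33.5, 281.2]
orientation: [1.224, 1.199, -1.223]
ft_force: [0.3, 0.4, -0.6]
width: 39.9
```

apply_moves([
  [[0.01, 0.03, 0, 0.18], [0.02, 0.06, 0, 0.36], [0.03, 0.09, 0, 0.54], [0.04, 0.12, 0, 0.72], [0.05, 0.1435, 0, 0.9], [0.0575, 0.1435, 0, 1.08], [0.0575, 0.1435, 0, 1.26], [0.0575, 0.1435, 0, 1.426]],
], gripper=0.0878)

```text
t: 25.98
ee_pos: [562.0, 110.2, 279.8]
orientation: [0.125, 1.567, -0.125]
ft_force: [-0.2, 0.5, 1.1]
width: 87.8
```

apply_moves([
  [[0, 0, 0, 0], [0, 0, 0, 0], [0, 0, 0, 0]],
])

```text
t: 26.35
ee_pos: [562.0, 110.0, 280.0]
orientation: [0.131, 1.567, -0.131]
ft_force: [0.6, 0.9, -0.0]
width: 87.8
```

```bash
python3 - <<'E'
from h import *
w=cam("wrist"); save(w,"w4.png"); t=cam("top"); save(t,"t4.png"); o=readout.get_obs(); print(o["ee_pos"],cv2.Rodrigues(np.array(o["orientation"]))[0].round(3).tolist())
for l in ["box_middle_bar","box_middle_mid"]: print(models.place_of("wrist",l))
hsv=cv2.cvtColor(w["color"],cv2.COLOR_RGB2HSV)
c,s=np.cos(-.165),np.sin(-.165)
P=[[562+a*c-b*s,110+a*s+b*c,50] for a,b in((60,30),(60,-30),(-60,-30),(-60,30))]
q=proj(w,P); print(q.round().tolist())
a=cv2.imread("pics/w4.png"); cv2.polylines(a,[q.astype(np.int32)],True,(255,255,0),1); cv2.imwrite("pics/w4.png",a)
cs=[(478,181),(559,186),(555,303),(474,299)]
C=np.array([onz(t,p,20)[:2] for p in cs]);print(C.round().tolist(),C.mean(0))
E
```

```text
[562.00860416 109.98261071 279.9868956 ] [[0.0, 0.165, 0.986], [0.0, 0.986, -0.165], [-1.0, 0.0, 0.0]]
[{'position': [459.5, 120.7, 40.0], 'conf': 0.64}]
[{'position': [562.9, 105.1, 26.3], 'conf': 0.65}]
[[369.0, 352.0], [277.0, 352.0], [269.0, 165.0], [376.0, 164.0]]
[[651.0, -244.0], [638.0, -405.0], [404.0, -384.0], [415.0, -226.0]] [ 526.9199111  -314.89127969]
```

View pics/w4.png

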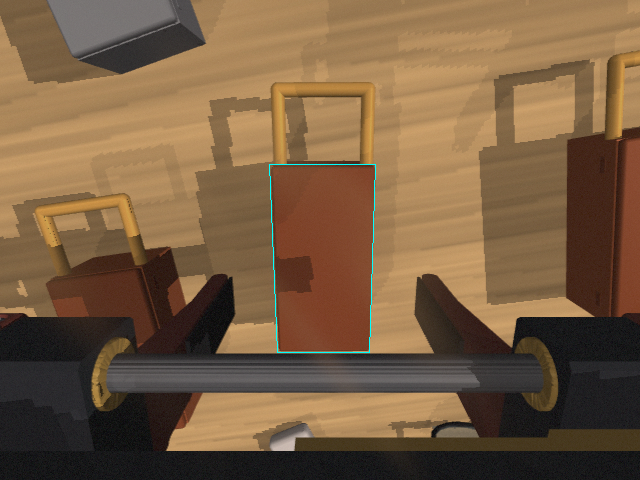

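View pics/t4.png

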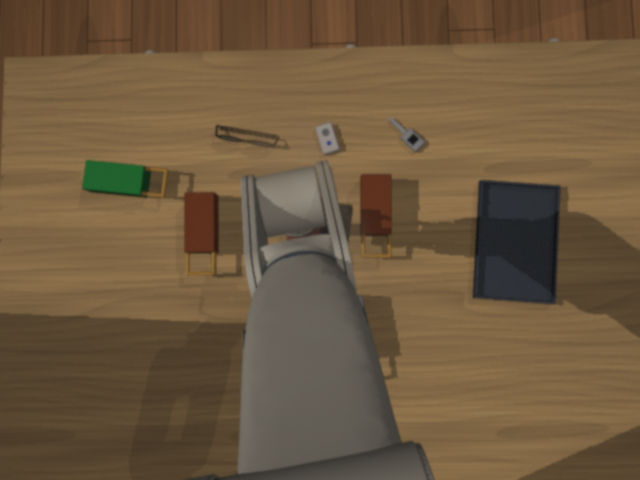

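The cyan outline for centre (562,110), yaw -0.165, sits exactly on the middle box's lid, with its pull at (324,90). Fingers stand clear on both sides (225 and 425). Down and grip.

apply_moves([
  [[0, 0, -0.015, 0], [0, 0, -0.03, 0], [0, 0, -0.045, 0], [0, 0, -0.06, 0], [0, 0, -0.075, 0], [0, 0, -0.086, 0], [0, 0, -0.09, 0], [0, 0, -0.09, 0]],
])

```text
t: 27.55
ee_pos: [562.1, 110.0, 189.8]
orientation: [0.129, 1.567, -0.129]
ft_force: [1.0, -0.5, 1.0]
width: 87.6
```

apply_moves([
  [[0, 0, 0, 0], [0, 0, 0, 0], [0, 0, 0, 0], [0, 0, 0, 0], [0, 0, 0, 0], [0, 0, 0, 0]],
], gripper=0.04)

```text
t: 28.3
ee_pos: [562.1, 109.9, 190.3]
orientation: [0.129, 1.567, -0.129]
ft_force: [-1.7, -1.6, 6.2]
width: 59.9
```

apply_moves([
  [[0, 0, 0.001, 0], [0, 0, 0.002, 0], [0, 0, 0.003, 0], [0, 0, 0.004, 0], [0, 0, 0.005, 0], [0, 0, 0.005, 0], [0, 0, 0.005, 0], [0, 0, 0.005, 0]],
])

```text
t: 29.3
ee_pos: [562.0, 110.0, 195.0]
orientation: [0.129, 1.567, -0.129]
ft_force: [0.3, -0.3, -7.9]
width: 59.7
```

```bash
python3 f.py
```

```text
[ 0.1   0.09 -7.54] 0.14240865607947134 [562.02035871 110.00767182 194.99369239] 59.98893341632204 29.8
```

The lifted weight is 7.5 N (0.77 kg), so this is the heavy box. Raise it and carry it to the tray.

apply_moves([
  [[0, 0, 0.01, 0], [0, 0, 0.03, 0], [0, 0, 0.05, 0], [0, 0, 0.07, 0], [0, 0, 0.085, 0], [0, -0.015, 0.09, 0], [0, -0.045, 0.09, 0], [0, -0.085, 0.09, 0.01]],
])

```text
t: 30.8
ee_pos: [561.6, 23.9, 284.9]
orientation: [0.12, 1.568, -0.12]
ft_force: [0.4, -0.3, -7.2]
width: 59.8
```

apply_moves([
  [[0, -0.045, 0, 0.01], [0, -0.09, 0, 0.02], [-0.002, -0.135, 0, 0.03], [-0.004, -0.18, 0, 0.04], [-0.006, -0.225, 0, 0.05], [-0.008, -0.27, 0, 0.06], [-0.011, -0.305, 0, 0.067], [-0.011, -0.33, 0, 0.067]],
])

```text
t: 31.8
ee_pos: [549.9, -307.2, 284.5]
orientation: [0.071, 1.571, -0.07]
ft_force: [0.5, -0.0, -8.0]
width: 60.5
```

apply_moves([
  [[0, -0.0085, 0, 0], [0, -0.0115, 0, 0], [0, -0.0115, 0, 0], [0, -0.0115, 0, 0]],
])

```text
t: 32.3
ee_pos: [551.2, -315.5, 284.9]
orientation: [0.068, 1.57, -0.068]
ft_force: [-0.2, 0.9, -7.5]
width: 59.8
```

```bash
python3 - <<'E'
from h import *
w=cam("wrist"); save(w,"w5.png"); s=cam("side"); save(s,"s5.png"); o=readout.get_obs(); print(o["t"],o["ee_pos"],o["width"],o["ft_force"],cv2.Rodrigues(np.array(o["orientation"]))[0].round(3).tolist())
print(models.place_of("wrist","catch_all_floor"),models.place_of("side","catch_all_floor"))
c,s_=np.cos(-.088),np.sin(-.088)
q=proj(w,[[528+a*c-b*s_,-314.5+a*s_+b*c,20] for a,b in((120,80),(120,-80),(-120,-80),(-120,80))]); print(q)
a=cv2.imread("pics/w5.png"); cv2.polylines(a,[q.astype(np.int32)],True,(255,255,0),1); cv2.imwrite("pics/w5.png",a)
E
```

```text
32.4 [ 551.21643317 -315.72505504  284.9943497 ] 59.83706367470788 [-0.09060535  0.49691284 -7.10998212] [[-0.0, 0.087, 0.996], [0.0, 0.996, -0.087], [-1.0, 0.0, -0.0]]
[] [{'position': [528.9, -313.9, 6.2], 'conf': 0.6}]
[[425.090551   368.72852665]
 [217.63679564 368.43571874]
 [186.81668388  17.87702023]
 [455.65126781  18.46137364]]
```

View pics/w5.png

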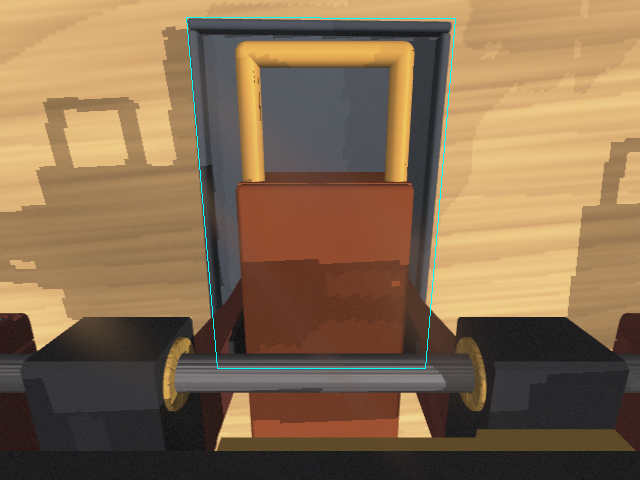

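View pics/s5.png

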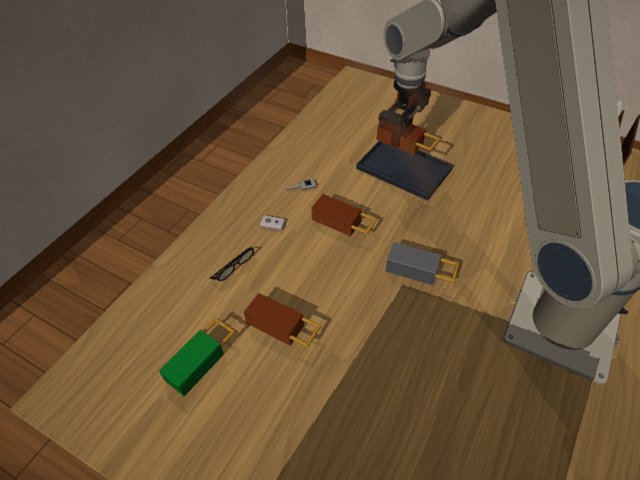

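The cyan tray outline (190–455, 18–368) matches the tray, and the box hangs aligned above it with its pull inside the rim. I lower it to about 4 mm above contact, then creep.

apply_moves([
  [[0, 0, -0.015, 0], [0, 0, -0.03, 0], [0, 0, -0.045, 0], [0, 0, -0.06, 0], [0, 0, -0.073, 0], [0, 0, -0.081, 0], [0, 0, -0.085, 0], [0, 0, -0.085, 0]],
])

```text
t: 33.5
ee_pos: [551.1, -316.5, 200.0]
orientation: [0.069, 1.57, -0.069]
ft_force: [0.1, 0.0, -5.7]
width: 59.7
```

apply_moves([
  [[0, 0, -0.001, 0], [0, 0, -0.002, 0], [0, 0, -0.003, 0], [0, 0, -0.0035, 0], [0, 0, -0.0035, 0], [0, 0, -0.0035, 0]],
])

```text
t: 34.25
ee_pos: [551.0, -316.5, 196.5]
orientation: [0.069, 1.57, -0.069]
ft_force: [-0.4, -1.3, -7.6]
width: 59.9
```

apply_moves([
  [[0, 0, -0.0003, 0], [0, 0, -0.0006, 0], [0, 0, -0.001, 0], [0, 0, -0.001, 0], [0, 0, -0.001, 0]],
])

```text
t: 34.88
ee_pos: [551.1, -316.5, 196.3]
orientation: [0.069, 1.57, -0.069]
ft_force: [-4.8, 2.6, 4.4]
width: 59.9
```

```bash
python3 f.py
```

```text
[-4.16  2.71  5.67] 0.10208402613042565 [ 551.03998726 -316.48833679  196.32175659] 59.90697230559637 35.375
```

The tray floor now carries the box (force +5.7 N at TCP z 196, which agrees with the 6 mm floor). Release.

apply_moves([
  [[0, 0, 0, 0], [0, 0, 0, 0], [0, 0, 0, 0], [0, 0, 0, 0], [0, 0, 0, 0]],
], gripper=0.082)

```text
t: 36.0
ee_pos: [551.0, -316.5, 195.4]
orientation: [0.069, 1.57, -0.069]
ft_force: [-0.6, -0.6, 1.0]
width: 81.8
```

apply_moves([
  [[0, 0, 0.01, 0], [0, 0, 0.03, 0], [0, 0, 0.06, 0], [0, 0, 0.1, 0], [0, 0, 0.15, 0], [0, 0, 0.2, 0], [0, 0, 0.2, 0], [0, 0, 0.2, 0]],
])

```text
t: 37.0
ee_pos: [550.6, -316.3, 396.2]
orientation: [0.069, 1.569, -0.069]
ft_force: [-0.2, -0.5, 0.0]
width: 82.2
```

```bash
python3 - <<'E'
from h import *
w=cam("wrist"); save(w,"w6.png"); s=cam("side"); save(s,"s6.png"); cam("top"); o=readout.get_obs(); print(o["t"],o["ee_pos"],o["width"],o["ft_force"])
for n in("wrist","side","top"):
  for l in("box_left_mid","box_middle_mid","box_right_mid","box_middle_bar","remote","car_key","glasses","catch_all_floor"):
    print(n,l,[(np.round(r["position"]).tolist(),round(r["conf"],2)) for r in models.place_of(n,l)])
a=cv2.imread("pics/s6.png")[100:330,220:520]; cv2.imwrite("pics/s6c.png",cv2.resize(a,None,fx=2.6,fy=2.6))
E
```

```text
37.15 [ 550.58152436 -316.24479349  394.14927685] 81.84037739965123 [ 0.67660082 -0.19990797 -0.02843645]
wrist box_left_mid []
wrist box_middle_mid [([554.0, -320.0, 33.0], 0.87)]
wrist box_right_mid [([607.0, -36.0, 28.0], 0.82)]
wrist box_middle_bar [([450.0, -312.0, 43.0], 0.74)]
wrist remote []
wrist car_key []
wrist glasses [([507.0, -32.0, 34.0], 0.19)]
wrist catch_all_floor []
side box_left_mid [([673.0, 492.0, 25.0], 0.96), ([578.0, 314.0, 22.0], 0.75)]
side box_middle_mid [([548.0, -316.0, 32.0], 0.97), ([359.0, 22.0, 23.0], 0.56)]
side box_right_mid [([602.0, -31.0, 23.0], 0.69)]
side box_middle_bar [([260.0, 6.0, 33.0], 0.64), ([453.0, -310.0, 42.0], 0.56)]
side remote [([754.0, 61.0, 2.0], 0.62)]
side car_key [([452.0, -311.0, 41.0], 0.6), ([744.0, -118.0, 0.0], 0.55)]
side glasses [([761.0, 226.0, 1.0], 0.77)]
side catch_all_floor [([528.0, -314.0, 4.0], 0.96), ([506.0, -31.0, 35.0], 0.62), ([605.0, -32.0, 26.0], 0.24)]
top box_left_mid [([575.0, 321.0, 28.0], 0.6), ([668.0, 487.0, 27.0], 0.55)]
top box_middle_mid [([550.0, -316.0, 27.0], 0.95), ([361.0, 17.0, 23.0], 0.8)]
top box_right_mid [([609.0, -34.0, 22.0], 0.61)]
top box_middle_bar [([260.0, 4.0, 38.0], 0.75), ([454.0, -309.0, 43.0], 0.6), ([748.0, 59.0, 1.0], 0.16)]
top remote [([750.0, 59.0, 2.0], 0.62)]
top car_key [([749.0, -114.0, 2.0], 0.84)]
top glasses [([760.0, 224.0, -0.0], 0.73)]
top catch_all_floor []
```

View pics/w6.png

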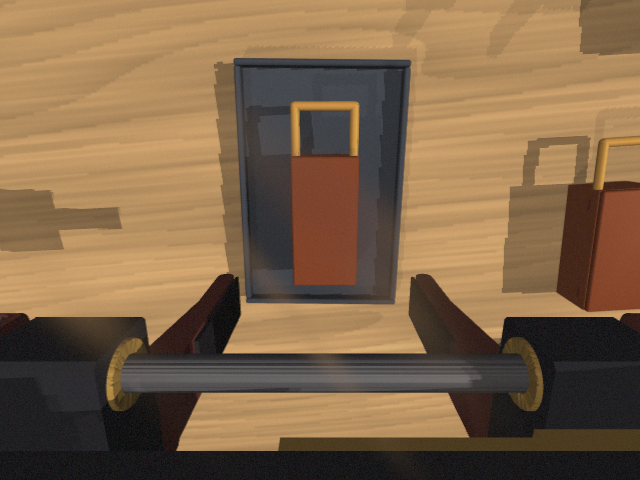

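View pics/s6c.png

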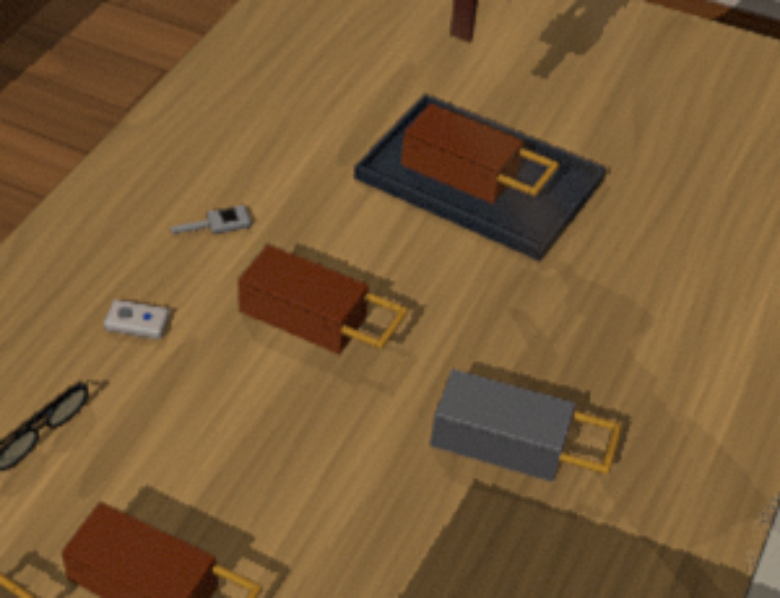

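The wrist view shows the box flat inside the tray (box 292–358 × 155–285, tray 237–408 × 60–300). The side view shows everything else where it started. The gripper is clear, so I hand in.

```bash
python3 -c "
from h import *
print(workorder.close_job())"
```

```text
the job is handed in; nothing more can be done
None
```

I raised all three boxes by their pulls, left, then middle, then right, by about 11 mm (about 0.07 rad). I set the heavy one, the middle box, in the catch-all and handed the job in at about 37 s. The hand-in reports no verdict.

**Weighing**

| Box | Going up (N) | Going down (N) |
|---|---|---|
| Left | 1.9 | 1.6 |
| Middle | 3.6 | 2.3 |
| Right | 1.8 | 1.9 |

- **Heavy box:** lifted whole, the middle box read 7.5 N, about 0.77 kg, which is in the heavy range.
- **Light boxes:** both read a little above what 0.4 of a light box's weight should give, before pull friction and noise. The gap to the middle box was still clear.

**Last checks**
- **Box in the tray:** it looks flat and was released on the floor. Its centre is near (550, -316) mm, about 23 mm along and under 5 mm across from the tray's centre.
- **Light boxes:** both are within about 4 mm of where they started. That is within the networks' error.
- **Remote, key and glasses:** all within about 5 mm of their first readings. I did not touch them.
- **Gripper:** it was clear, about 200 mm above the release height.
- **Disagreements:** the wrist camera found no tray, so I checked its outline against the picture instead. The side camera gave one false key report on the middle box's pull. The top camera's first height for the glasses fell on the left box's pull, and I ignored both.

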